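Charge the casting machine and click the crucible carriage home

ROBOT

A 6-joint arm with a two-finger parallel gripper is mounted at the origin on the work surface. World frame = base frame: x ahead of the robot, y to its left, z up, the work surface at z = 0. Lengths are in m, angles in rad, forces in N, time in s.
With the tool pointing down it reaches from about 0.275 to 0.75 m from the base axis. Payload 10.2 kg.
Tool frame: the origin (TCP) lies between the finger pads, 19 mm behind the fingertips; this is the grasp point; z points along the fingers, y is the line along which they close (so a half turn about z gives the same grasp; the last joint's range is limited). The gripper opens to 85 mm and grips with 20 to 120 N. Pads are 22 mm wide; open, the fingers measure 114 mm over their backs; the gripper's body (76 mm by 85 mm) begins 54 mm behind the grasp point. The pads swing forward as they close: fully open they stand 13 mm farther back than shut.
Start: joints at [-1.384, 0.313, 1.498, -0, 1.331, -0.223], TCP at [0.209, -0.482, 0.25] pointing down, gripper open.
Joint ranges: [-2.94, 2.94], [-0.97, 2.17], [0.19, 2.56], [-1.23, 4.37], [0.02, 3.11], [-2.88, 2.88]. Speed limits (rad/s): [2.39, 2.39, 3.01, 3.14, 3.14, 3.14].

INTERFACE

Orientations are given as a unit quaternion [w, x, y, z].
In Python, from workcell import robot gives the robot as it stands.
- The arm moves only by the shell command python3 jog.py FILE [FORCE], which reads ROWS from the file FILE. ROWS is a JSON list of rows, 1 to 5 of them, each of 7 numbers: the opening from 0.0 (shut) to 1.0 (fully open), then dx, dy, dz in shares of the most that a row can go, 1 being 50 mm, then a rotation vector rx, ry, rz in units of 0.1 rad; each row shifts and turns the commanded pose from where the row before left it, along the tool's axes as they then stand; what a row does not reach is not made up. A row lasts 1/10 s, in which the tool goes at most 0.05 m and 0.15 rad, less where a joint would pass 70% of its speed; a pose out of reach is approached as far as the arm can. The fingers move at their own pace and stop on an object; FORCE is the grip in N (left out, the last holds). Time passes only in rows, so rows that do not move let the fingers close. It prints the time, the measured TCP pose, the force, the opening and the grip force at its end. Input that does not fit is refused with a message, and nothing moves.
- robot.get_obs(): the state, without advancing time (a new reading comes with each control period).
- robot.read_camera(name): name is "scene" or "top" or "wrist"; returns the picture (480x640x3 uint8, blue, green, red); there is no depth.
- robot.get_calibration(name): a dict with "vertical_fov" (degrees; the focal length in pixels is half the picture's height over the tangent of half this angle, whatever the lens; pixels are square), "cx", "cy" (the principal point, pixels), "T" (4x4, takes a point from camera to world coordinates). Camera axes: x right, y down, z forward; pixel columns grow to the right and rows downward; lengths in m; the calibration is good to about 2 mm. A picture is of the moment at which its call begins: read the wrist's pose just before it. get_calibration takes no time and is no camera call; for the wrist camera it gives the pose at the moment of the call.
- robot.sign_off(): hands the job in; it is judged then, once.
The state is a dict: "t": time; "q": joint angles; "dq": joint speeds; "effort": joint torques, N m; "eef_pos": TCP position; "ee_rot": TCP orientation; "ft_force": force on the tool from outside, world axes, zero at the start; "ft_torque": the same for the moment, N m; "gripper_width": opening from 0.0 (shut) to 1.0 (fully open); "grasp_force": force on a finger pad.
Only numpy, scipy, OpenCV 4.12 (cv2) and the standard library are available. Lean on these libraries where they do the work, as an engineer would, in place of code of your own. Each camera call takes 0.05 s, during which the arm holds its last target. There are 200 camera calls.

TASK

Set the casting machine up for balancing: tip all six bronze lumps from the scoop through the funnel into the crucible while its carriage stands under the funnel, and lay the empty scoop flat on the bench again. Then take the carriage by its upright handle and slide it along the arm towards the flask until its ball drops into the notch, without running on past the notch, and finish still gripping the handle with the carriage held in the notch, because the clamp is not tightened yet. Leave the other things on the bench where they are.

Things in the scene. Friction and masses are not known exactly. Their poses are not given: they have to be found in the camera images.
- machine: centrifugal casting machine, fixed. Origin: bench level under its spindle; +y (within 8 deg of world +y): along its two rods (48 mm apart, tops 90 mm up) towards the flask, the carriage's way; -x faces the robot; z up. Round base 170 mm across, 64 high; hub nut 120 mm high at the origin; counterweights at y -205 to -120 mm, 124 high; funnel stand rod, 10 mm thick, 205 high, at x +118, y +160 mm
- funnel_rim (a point): centre of the steel funnel's rim, 204 mm above the bench, fixed on the machine at y = 160 mm, over the carriage's loading place. Rim 104 mm across, cone 41 mm high with walls at 51 degrees, then a spout of 32 mm bore and 12 mm length that ends 5 mm above the crucible's rim
- crucible_in (a point): on the axis of the white round crucible, 16 mm above its inner floor. 48 mm across inside, 42 mm deep, rim 146 mm above the bench; it stands on the carriage and starts under the spout, within 5 mm
- carriage: crucible carriage on the rods; it slides only along the machine's y, from 12 mm behind the loading place (origin at y = 160 mm, crucible right under the funnel) up to the flask, which blocks it 16 mm beyond the notch; the way from loading place to notch is 75 to 105 mm. Sliding takes about 2 N. Origin: crucible's axis, level with the rods' tops; axes as the machine's
- handle_grip (a point): where to grip the carriage's upright black round handle: on its axis, 154 mm above the bench. The handle is 18 mm thick, reaches from 99 to 175 mm above the bench, and is fixed on a side bar 105 mm from the middle of the rods on the machine's -x side, 12 mm behind the crucible's axis; free all round
- ball (a point): lowest point of the carriage's 12 mm spring ball as it rides on the index strip between the rods, under the carriage plate 30 mm ahead of the crucible's axis, 90 mm above the bench. Over the last 4 mm before the notch's middle it pulls the carriage in, with up to about 10 N; once seated it takes about 10 N to push it on or back
- notch (a point): middle of the only notch, 10 mm long, in the steel index strip between the rods, at the strip's top, 90 mm above the bench. The carriage is home with the ball at its middle along the machine's y. The strip is part of the clamped flask cradle, set up to 15 mm differently from start to start
- scoop: aluminium scoop, open in front: bowl 89 x 56 mm, 2.5 mm sheet, walls 18 mm high, lip bent up 3 mm. Wooden handle 14 x 14 mm, 52 to 124 mm behind the origin, its middle 24 mm up, a foot at its end; stands level. About 90 g. Origin: underside, mid-bowl; +x to the lip, -x along the handle, z up. Level, it keeps the lumps; tipped lip down they start to leave at 15 to 35 degrees, all by 50
- scoop_grip (a point): point in the middle of the scoop's handle, 85 mm behind the origin and 24 mm above the underside; grip across the handle from above
- scoop_lip (a point): middle of the scoop's front lip, 45.5 mm ahead of its origin, 4 mm above the underside
- lump1: one of six alike rounded bronze casting lumps, 18 x 13 x 13 mm, 15 g, lying loose in the scoop's bowl at the start; origin at its middle
- lump2: one of six alike rounded bronze casting lumps, 18 x 13 x 13 mm, 15 g, lying loose in the scoop's bowl at the start; origin at its middle
- lump3: one of six alike rounded bronze casting lumps, 18 x 13 x 13 mm, 15 g, lying loose in the scoop's bowl at the start; origin at its middle
- lump4: one of six alike rounded bronze casting lumps, 18 x 13 x 13 mm, 15 g, lying loose in the scoop's bowl at the start; origin at its middle
- lump5: one of six alike rounded bronze casting lumps, 18 x 13 x 13 mm, 15 g, lying loose in the scoop's bowl at the start; origin at its middle
- lump6: one of six alike rounded bronze casting lumps, 18 x 13 x 13 mm, 15 g, lying loose in the scoop's bowl at the start; origin at its middle
- spare_flask: bystander: upright steel casting flask, 63 mm diameter, 75 mm tall; origin under its middle
- flux_jar: bystander: white jar with a steel cap, 60 mm diameter, 75 mm tall; origin under its middle
- brush: bystander: bench brush, 190 mm long, lying flat; origin under its middle, +x towards the bristles

How it is judged:
On the way, in this order (a step that is already met when the one before it is completed fails the run):
1. all six lumps lie in the crucible while the carriage still stands under the funnel (distance between each of lump1, lump2, lump3, lump4, lump5, lump6 and crucible_in below 0.03 m and y of crucible_in in the frame of machine below 0.175 m), for 0.2 s.
2. the scoop lies flat on the bench, let go, before the carriage is moved (height (world z) of scoop below 0.006 m and angle between scoop's own z axis and vertical below 0.15 rad and contact force between the fingers and scoop below 0.1 N and linear speed of scoop below 0.02 m/s and y of crucible_in in the frame of machine below 0.175 m), for 0.2 s.
At the end, for the whole second after the job is handed in: All six lumps in the crucible (within 30 mm of site crucible_in); scoop flat on the bench (within 6 mm, tilt under 0.15 rad), still, untouched; ball within 3 mm of the notch middle along the rail, carriage still; fingers grip the handle (over 5 N, TCP within 40 mm of its grip point) (distance between each of lump1, lump2, lump3, lump4, lump5, lump6 and crucible_in below 0.03 m and height (world z) of scoop below 0.006 m and angle between scoop's own z axis and vertical below 0.15 rad and contact force between the fingers and scoop below 0.1 N and linear speed of scoop below 0.02 m/s and y of ball in the frame of notch between -0.003 and 0.003 m and linear speed of carriage below 0.005 m/s and contact force between the fingers and carriage above 5 N and distance between the grasp point and handle_grip below 0.04 m); the arm keeps its last pose, push and grip.
It fails at once if the carriage was run past the notch (ball more than 7 mm beyond its middle) (y of ball in the frame of notch above 0.007 m).
It fails at once if a bystander was moved by more than 30 mm (distance of any of spare_flask, flux_jar, brush from where it was at the start of the episode above 0.03 m).
It also fails if it takes over 72 s, if anything falls off the work surface, if the arm or the gripper's body presses on something with over 40 N, if the wrist force passes 120 N, or if a joint passes its speed limit or range.

## Working session

There is one attempt and no reset: what is moved stays moved. The work goes in short steps, Python scripts to look and compute and a shell command to move; the robot and the scene stay as the last step left them, time stands still between calls to the robot, and variables do not carry over. Pictures are saved under pics/ and viewed, at most 10 in all, crops included, and the job is handed in when it is done.

```bash
ls; mkdir -p pics
python3 - <<'E'
from workcell import robot
import cv2
for n in ("scene","top"):
    im=robot.read_camera(n); cv2.imwrite(f"pics/{n}0.png",im); c=robot.get_calibration(n); print(n,c)
print(robot.get_obs())
E
```

```text
jog.py
pics
workcell.py
scene {'vertical_fov': 47.967535961528974, 'cx': 317.85568016976356, 'cy': 238.29617720947803, 'T': array([[ 0.0358333 ,  0.76293062, -0.64548652,  1.21150084],
       [ 0.99930133, -0.03421979,  0.01502889, -0.0144257 ],
       [-0.01062242, -0.64557407, -0.76362379,  0.98376545],
       [ 0.        ,  0.        ,  0.        ,  1.        ]])}
top {'vertical_fov': 52.06974835030152, 'cx': 322.4919128031032, 'cy': 246.83665928966604, 'T': array([[-0.01073131, -0.99906206,  0.04195053,  0.44102512],
       [-0.99958382,  0.01184147,  0.02630537,  0.01404729],
       [-0.02677745, -0.04165078, -0.99877334,  1.08586593],
       [ 0.        ,  0.        ,  0.        ,  1.        ]])}
{'t': 0.1, 'q': array([-1.38437948e+00,  3.13389368e-01,  1.49830875e+00, -1.04220986e-05,
        1.33103450e+00, -2.23419234e-01]), 'dq': array([-0.0008511 , -0.00126776, -0.00201886,  0.00111539,  0.00013113,
        0.00018045]), 'effort': array([ 3.11490337e-03, -4.12899756e+01, -2.60140300e+01, -7.86721353e-05,
        3.07418239e-03, -5.57658581e-06]), 'eef_pos': array([ 0.20913057, -0.48133256,  0.24951441]), 'ee_rot': array([-5.69979683e-04,  9.79077254e-01,  2.03488098e-01,  5.48436223e-06]), 'ft_force': array([-0.33097495,  0.34992775, -0.25479893]), 'ft_torque': array([-0.03697771, -0.01458216, -0.04577702]), 'grasp_force': 0.0, 'gripper_width': 0.998574220207155}
```

View pics/top0.png

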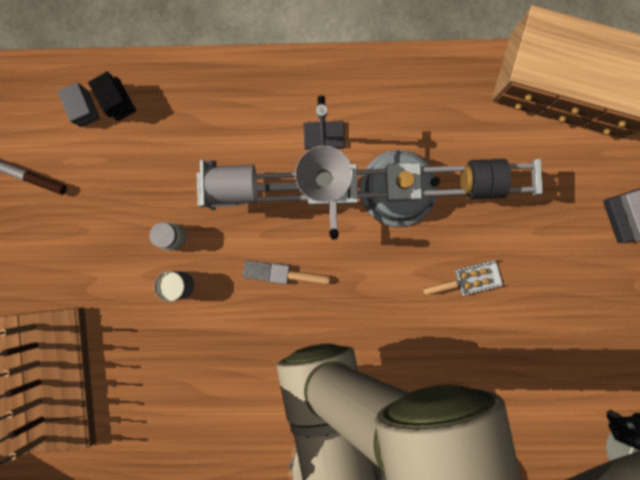

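View pics/scene0.png

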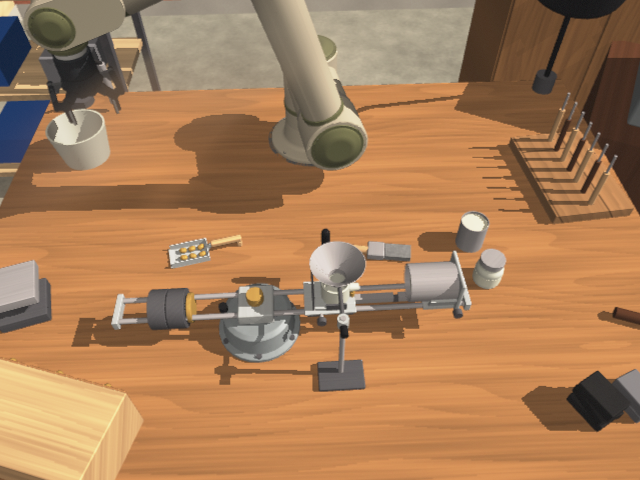

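Top view: funnel rim centred at about (324,173), hub nut (406,181), handle top (334,234), scoop handle end (425,291), bowl (457–503, 262–296), lip facing −y. I'll enlarge for precision.

Run:
```python
import cv2,numpy as np
im=cv2.imread("pics/top0.png")
a=cv2.resize(im[145:305,225:345],None,fx=5,fy=5,interpolation=cv2.INTER_CUBIC)[:600]
a=cv2.resize(im[140:250,190:350],None,fx=5,fy=5,interpolation=cv2.INTER_CUBIC)
cv2.imwrite("pics/a.png",a)
b=cv2.resize(im[150:305,385:545],None,fx=3.8,fy=3.8,interpolation=cv2.INTER_CUBIC)
cv2.imwrite("pics/b.png",b)
```

```text
(no output)
```

View pics/a.png

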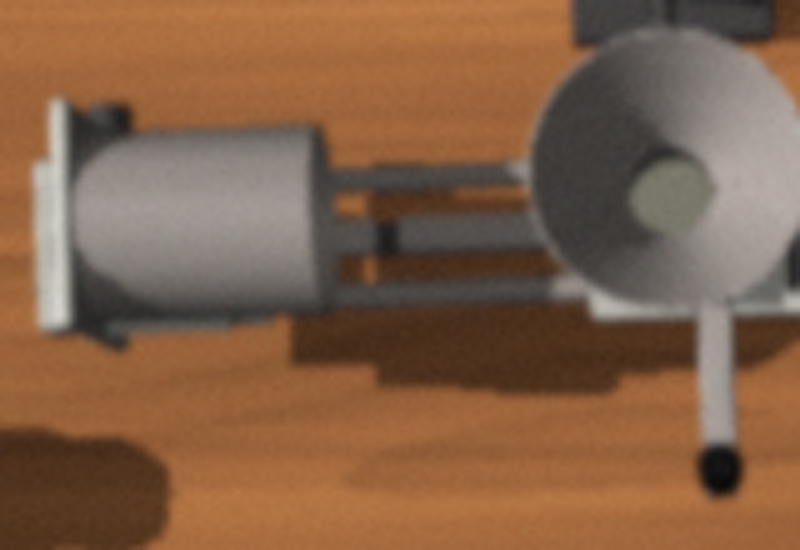

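View pics/b.png

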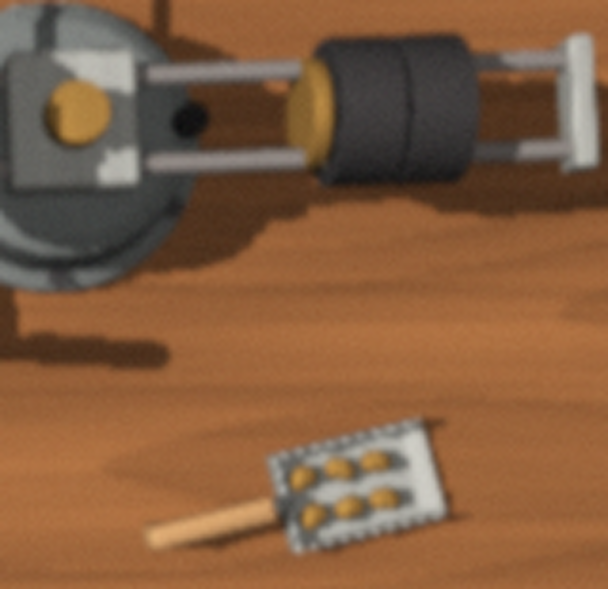

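Crop a: notch (dark slot) at (387,238), rim centre (668,167), handle (720,468). Crop b: nut (81,112), scoop handle end (150,538), handle/bowl junction (275,511), lip middle (437,468).

```bash
cat > h.py <<'E'
import numpy as np
from workcell import robot
from scipy.spatial.transform import Rotation as R
def px2w(cal,u,v,z):
    f=240/np.tan(np.radians(cal["vertical_fov"]/2)); T=cal["T"]
    d=T[:3,:3]@np.array([(u-cal["cx"])/f,(v-cal["cy"])/f,1]); o=T[:3,3]
    return o+d*(z-o[2])/d[2]
def w2px(cal,p):
    f=240/np.tan(np.radians(cal["vertical_fov"]/2)); T=cal["T"]
    c=T[:3,:3].T@(np.asarray(p)-T[:3,3]); return c[:2]/c[2]*f+[cal["cx"],cal["cy"]]
def pose():
    o=robot.get_obs(); q=o["ee_rot"]; return o["eef_pos"],R.from_quat([q[1],q[2],q[3],q[0]])
def move(p,Rt,n=None):
    "print shift/rotation in tool axes for single row, from measured pose"
    e,r=pose(); print("d",np.round(r.inv().apply(np.asarray(p)-e),4),"rv",np.round((r.inv()*Rt).as_rotvec(),4))
E
python3 - <<'E'
from h import *
c=robot.get_calibration("top")
A=lambda u,v,z:px2w(c,190+(u+.5)/5-.5,140+(v+.5)/5-.5,z)
B=lambda u,v,z:px2w(c,385+(u+.5)/3.8-.5,150+(v+.5)/3.8-.5,z)
P=dict(notch=A(387,238,.09),rim=A(668,167,.204),handle=A(720,468,.175),nut=B(81,112,.12),he=B(150,538,.028),hj=B(275,511,.028),lip=B(437,468,.006),r1=A(335,180,.09),r2=A(335,295,.09))
for k,v in P.items(): print(k,v.round(4))
m=P["rim"]-P["nut"]; print("yaw from +y",np.degrees(np.arctan2(-m[0],m[1])),np.hypot(m[0],m[1]))
for a,b in (("lip","he"),("lip","hj")):
  d=P[a]-P[b]; print("scoop yaw",np.degrees(np.arctan2(d[1],d[0])),np.hypot(d[0],d[1]))
s=robot.get_calibration("scene")
for k,v in P.items(): print(k,w2px(s,v).round(1))
E
```

```text
notch [0.6063 0.1525 0.09  ]
rim [0.6117 0.0346 0.204 ]
handle [0.5044 0.0171 0.175 ]
nut [ 0.6132 -0.1265  0.12  ]
he [ 0.388  -0.1742  0.028 ]
hj [ 0.4025 -0.2443  0.028 ]
lip [ 0.4253 -0.3423  0.006 ]
r1 [0.6306 0.1738 0.09  ]
r2 [0.5832 0.174  0.09  ]
yaw from +y 0.5492824182131733 0.16102296532782595
scoop yaw -77.48960644738128 0.17217747544290635
scoop yaw -76.87700700049291 0.10061183316686625
notch [395.4 293.2]
rim [337.5 262.5]
handle [325.3 229. ]
nut [253.7 292.6]
he [241.2 235.8]
hj [210.5 241.6]
lip [168.7 256.7]
r1 [407.8 303.1]
r2 [404.5 283.4]
```

Run:
```python
import cv2
im=cv2.imread("pics/scene0.png")
cv2.imwrite("pics/c.png",cv2.resize(im[220:330,150:350],None,fx=4,fy=4,interpolation=cv2.INTER_CUBIC))
```

```text
(no output)
```

View pics/c.png

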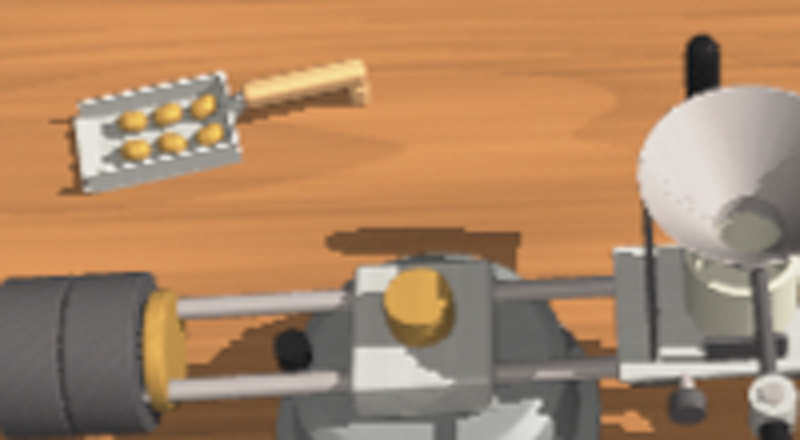

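Run:
```python
from h import *
D=R.from_euler('z',102.7,degrees=True)*R.from_euler('x',180,degrees=True)
move([.396,-.212,.15],D)
```

```text
d [ 0.2787 -0.1725  0.0998] rv [-8.0000e-04 -1.0000e-03 -1.3826e+00]
```

Units first: shifts go in shares of 50 mm and turns go in units of 0.1 rad. So 0.035 m is 0.7, -0.0216 m is -0.432.

```bash
echo '[[1,0.7,-0.432,0.2,0,0,0],[1,0.7,-0.432,0.2,0,0,0],[1,0.7,-0.432,0.2,0,0,0],[1,0.7,-0.432,0.2,0,0,0],[1,0.7,-0.432,0.2,0,0,0]]' > path.dat && python3 jog.py path.dat 60
echo '[[1,0.7,-0.432,0.2,0,0,0],[1,0.7,-0.432,0.2,0,0,0],[1,0.674,-0.426,0.6,0,0,0],[1,0,0,0,0,0,-1.4],[1,0,0,0,0,0,-1.4]]' > path.dat && python3 jog.py path.dat
echo '[[1,0,0,0,0,0,-1.4],[1,0,0,0,0,0,-1.4],[1,0,0,0,0,0,-1.4],[1,0,0,0,0,0,-1.4],[1,0,0,0,0,0,-1.4]]' > path.dat && python3 jog.py path.dat
echo '[[1,0,0,0,0,0,-1.4],[1,0,0,0,0,0,-1.4],[1,0,0,0,0,0,-1.226],[1,0,0,0,0,0,0],[1,0,0,0,0,0,0]]' > path.dat && python3 jog.py path.dat
python3 - <<'E'
from h import *
import cv2
D=R.from_euler('z',102.7,degrees=True)*R.from_euler('x',180,degrees=True)
c=robot.get_calibration("wrist"); im=robot.read_camera("wrist"); cv2.imwrite("pics/w1.png",im)
move([.396,-.212,.028],D); print(robot.get_obs()["q"].round(2))
print(c["T"].round(3), w2px(c,[.396,-.212,.031]),w2px(c,[.388,-.1742,.031]),w2px(c,[.4025,-.2443,.031]))
E
```

```text
t: 0.6
eef_pos: [0.3272, -0.3112, 0.1995]
ee_rot: [-0.0, 0.979, 0.203, -0.0]
ft_force: [0.6, -0.3, -0.0]
gripper_width: 1.002
grasp_force: 0.0
t: 1.1
eef_pos: [0.3962, -0.2109, 0.1491]
ee_rot: [-0.001, 0.94, 0.342, -0.0]
ft_force: [0.2, -0.3, 0.4]
gripper_width: 0.997
grasp_force: 0.0
t: 1.6
eef_pos: [0.3959, -0.2121, 0.1498]
ee_rot: [-0.0, 0.766, 0.643, -0.0]
ft_force: [-0.3, 0.2, -0.4]
gripper_width: 1.0
grasp_force: 0.0
t: 2.1
eef_pos: [0.396, -0.2122, 0.1499]
ee_rot: [-0.0, 0.626, 0.78, 0.0]
ft_force: [0.8, -0.0, -1.0]
gripper_width: 1.006
grasp_force: 0.0
d [2.000e-04 1.000e-04 1.219e-01] rv [-0.0001 -0.0002 -0.0031]
[-0.75  0.26  1.85  0.    1.03 -0.97]
[[ 0.976  0.205  0.069  0.378]
 [ 0.216 -0.924 -0.315 -0.131]
 [-0.001  0.322 -0.947  0.274]
 [ 0.     0.     0.     1.   ]] [328.32289458 241.80378262] [328.95537042 179.42733846] [327.31763938 290.39443649]
```

View pics/w1.png

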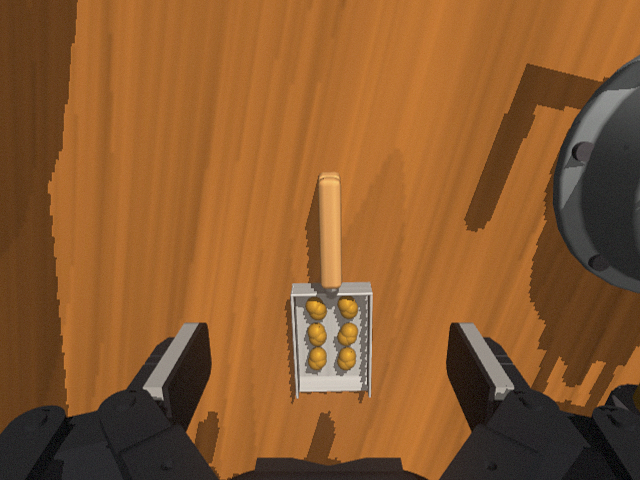

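Wrist view: handle end at (329,176), junction (331.5,288), lip middle (332,387); predictions agree within ~4 px. Refining yaw.

Run:
```python
from h import *
c=robot.get_calibration("wrist")
a=px2w(c,329,176,.031);b=px2w(c,331.5,288,.031);l=px2w(c,332,388,.004)
print(a,b,l)
for d in (b-a,l-a): print(np.degrees(np.arctan2(d[1],d[0])),np.hypot(*d[:2]))
d=(l-a)/np.hypot(*(l-a)[:2]); p=a+d*.039; print(p, l-d*.1305)
D=R.from_euler('z',np.degrees(np.arctan2(d[1],d[0]))+180,degrees=True)*R.from_euler('x',180,degrees=True)
p[2]=.028; move(p,D)
```

```text
[ 0.3876014  -0.17225964  0.031     ] [ 0.40478831 -0.2421088   0.031     ] [ 0.42684786 -0.33774336  0.004     ]
-76.17655285122267 0.07193256857329156
-76.65811182937954 0.17007394249591376
[ 0.39660108 -0.21020705  0.02480858] [ 0.39673353 -0.2107655   0.02471746]
d [0.0019 0.001  0.1219] rv [-0.0001 -0.0002 -0.0143]
```

Converted, 0.04 m is 0.8, 0.03 m is 0.6, -0.014 rad is -0.14.

```bash
echo '[[1,0.03,0.01,0.8,0,0,-0.14],[1,0,0,0.8,0,0,0],[1,0,0,0.6,0,0,0],[1,0,0,0.24,0,0,0],[1,0,0,0,0,0,0]]' > path.dat && python3 jog.py path.dat
echo '[[0,0,0,0,0,0,0],[0,0,0,0,0,0,0],[0,0,0,0,0,0,0],[0,0,0,0,0,0,0],[0,0,0,0,0,0,0]]' > path.dat && python3 jog.py path.dat 60
echo '[[0,0,0,0,0,0,0],[0,0,0,0,0,0,0],[0,0,0,0,0,0,0],[0,0,0,0,0,0,0]]' > path.dat && python3 jog.py path.dat
```

```text
t: 2.65
eef_pos: [0.3955, -0.2101, 0.0265]
ee_rot: [-0.002, 0.62, 0.785, 0.0]
ft_force: [-1.3, 0.4, -1.1]
gripper_width: 0.997
grasp_force: 0.0
t: 3.15
eef_pos: [0.3964, -0.2108, 0.0284]
ee_rot: [0.0, 0.619, 0.785, -0.0]
ft_force: [-4.5, 5.3, 28.2]
gripper_width: 0.148
grasp_force: 59.2
t: 3.55
eef_pos: [0.3964, -0.2108, 0.0285]
ee_rot: [0.0, 0.619, 0.785, -0.0]
ft_force: [-1.6, 1.1, 5.6]
gripper_width: 0.148
grasp_force: 59.0
```

```bash
echo '[[0,0,0,-0.2,0,0,0],[0,0,0,-0.4,0,0,0],[0,0,0,-0.6,0,0,0],[0,0,0,-0.6,0,0,0],[0,0,0,-0.6,0,0,0]]' > path.dat && python3 jog.py path.dat
echo '[[0,0,0,-0.6,0,0,0],[0,0,0,-0.6,0,0,0],[0,0,0,-0.6,0,0,0],[0,0,0,-0.5,0,0,0],[0,0,0,-0.3,0,0,0]]' > path.dat && python3 jog.py path.dat
echo '[[0,0,0,0,0,0,-0.4],[0,0,0,0,0,0,-0.8],[0,0,0,0,0,0,-0.9],[0,0,0,0,0,0,-0.9],[0,0,0,0,0,0,-0.9]]' > path.dat && python3 jog.py path.dat
echo '[[0,0,0,0,0,0,-0.9],[0,0,0,0,0,0,-0.9],[0,0,0,0,0,0,-0.9],[0,0,0,0,0,0,-0.9],[0,0,0,0,0,0,-0.9]]' > path.dat && python3 jog.py path.dat
echo '[[0,0,0,0,0,0,-0.9],[0,0,0,0,0,0,-0.9],[0,0,0,0,0,0,-0.9],[0,0,0,0,0,0,-0.9],[0,0,0,0,0,0,-0.9]]' > path.dat && python3 jog.py path.dat
echo '[[0,0,0,0,0,0,-0.6],[0,0,0,0,0,0,-0.08],[0,0,0,0,0,0,0]]' > path.dat && python3 jog.py path.dat
python3 - <<'E'
from h import *
D=R.from_euler('z',180,degrees=True)*R.from_euler('x',180,degrees=True)
move([.4565,.0346,.2785],D); print(robot.get_obs()["q"].round(2))
E
```

```text
t: 4.05
eef_pos: [0.3959, -0.2104, 0.1497]
ee_rot: [-0.0, 0.619, 0.785, 0.0]
ft_force: [0.5, -0.4, -2.0]
gripper_width: 0.149
grasp_force: 58.6
t: 4.55
eef_pos: [0.3962, -0.2106, 0.2804]
ee_rot: [0.001, 0.619, 0.785, -0.0]
ft_force: [0.0, 0.1, -2.1]
gripper_width: 0.147
grasp_force: 58.6
t: 5.05
eef_pos: [0.3959, -0.2103, 0.2784]
ee_rot: [-0.0, 0.454, 0.891, 0.0]
ft_force: [0.3, -0.4, -1.9]
gripper_width: 0.148
grasp_force: 58.6
t: 5.55
eef_pos: [0.3958, -0.2104, 0.2783]
ee_rot: [-0.0, 0.243, 0.97, 0.0]
ft_force: [0.4, -0.2, -0.9]
gripper_width: 0.145
grasp_force: 58.6
t: 6.05
eef_pos: [0.3958, -0.2104, 0.2783]
ee_rot: [-0.0, 0.021, 1.0, 0.0]
ft_force: [-0.6, -0.4, -1.4]
gripper_width: 0.153
grasp_force: 58.6
t: 6.35
eef_pos: [0.396, -0.2105, 0.2782]
ee_rot: [-0.0, -0.011, 1.0, 0.0]
ft_force: [-0.0, -0.1, -3.1]
gripper_width: 0.145
grasp_force: 58.6
d [-0.0657  0.2438 -0.0003] rv [ 0.0001 -0.0001  0.0215]
[-0.75  0.12  1.66 -0.    1.36 -2.34]
```

```bash
echo '[[0,0,0,0,0,0,0.215],[0,-0.1,0.4,0,0,0,0],[0,-0.15,0.6,0,0,0,0],[0,-0.15,0.6,0,0,0,0],[0,-0.15,0.6,0,0,0,0]]' > path.dat && python3 jog.py path.dat
echo '[[0,-0.15,0.6,0,0,0,0],[0,-0.15,0.6,0,0,0,0],[0,-0.15,0.6,0,0,0,0],[0,-0.12,0.5,0,0,0,0],[0,-0.09,0.4,0,0,0,0]]' > path.dat && python3 jog.py path.dat
echo '[[0,0,0,0.4,0,0,0],[0,0,0,0.2,0,0,0],[0,0,0,0,0,0,0]]' > path.dat && python3 jog.py path.dat
python3 - <<'E'
from h import *
import cv2
e,r=pose(); print(e,r.as_euler('ZYX',degrees=True),robot.get_obs()["q"].round(2))
D=R.from_euler('z',180,degrees=True)*R.from_euler('x',180,degrees=True)
move([.4565,.0346,.2385],D)
im=robot.read_camera("wrist"); im2=robot.read_camera("top")
cv2.imwrite("pics/w2.png",np.hstack([im[::2,::2],cv2.resize(im2[110:270,240:450],(420,320))[:240]]))
E
```

```text
t: 6.85
eef_pos: [0.4236, -0.0995, 0.2781]
ee_rot: [0.0, 0.001, 1.0, 0.0]
ft_force: [0.1, -0.1, -1.6]
gripper_width: 0.151
grasp_force: 58.7
t: 7.35
eef_pos: [0.4564, 0.0359, 0.278]
ee_rot: [-0.0, -0.0, 1.0, 0.0]
ft_force: [1.0, -0.2, -1.0]
gripper_width: 0.151
grasp_force: 58.7
t: 7.65
eef_pos: [0.4557, 0.0343, 0.2468]
ee_rot: [-0.002, -0.0, 1.0, 0.0]
ft_force: [-0.7, 0.9, -1.3]
gripper_width: 0.15
grasp_force: 58.7
[0.45573802 0.03428767 0.2468197 ] [-1.79996431e+02 -1.74613955e-01  1.79971972e+02] [-0.18  0.17  1.69 -0.    1.28 -1.75]
d [-0.0008  0.0003  0.0083] rv [ 0.0005 -0.003   0.0001]
```

View pics/w2.png

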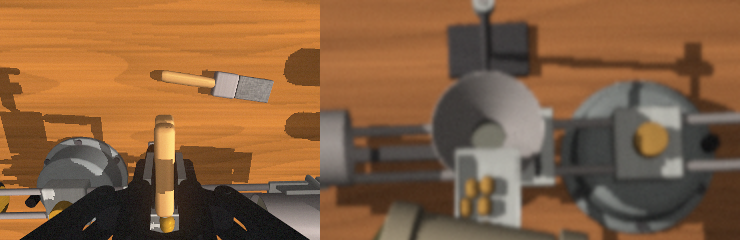

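The scoop is aligned with the funnel: lip at crop (487,148), rim centre (488,125), lumps still in the bowl. Tipping gradually about the lip.

Converted, -0.0129 m is -0.258, 0.007 m is 0.14, 0.05 rad is 0.5.

```bash
echo '[[0,0,0,0.14,0,0,0],[0,-0.062,0,-0.258,0,1,0],[0,-0.062,0,-0.258,0,1,0],[0,-0.028,0,-0.13,0,0.5,0],[0,-0.028,0,-0.13,0,0.5,0]]' > path.dat && python3 jog.py path.dat
echo '[[0,-0.014,0,-0.066,0,0.25,0],[0,-0.014,0,-0.066,0,0.25,0],[0,-0.014,0,-0.066,0,0.25,0],[0,-0.014,0,-0.066,0,0.25,0],[0,-0.014,0,-0.066,0,0.25,0]]' > path.dat && python3 jog.py path.dat
echo '[[0,-0.014,0,-0.066,0,0.25,0],[0,-0.014,0,-0.066,0,0.25,0],[0,-0.014,0,-0.066,0,0.25,0],[0,-0.014,0,-0.066,0,0.25,0],[0,-0.014,0,-0.066,0,0.25,0]]' > path.dat && python3 jog.py path.dat
echo '[[0,-0.014,0,-0.066,0,0.25,0],[0,-0.014,0,-0.066,0,0.25,0],[0,-0.014,0,-0.066,0,0.25,0],[0,-0.014,0,-0.066,0,0.25,0],[0,-0.014,0,-0.066,0,0.25,0]]' > path.dat && python3 jog.py path.dat
python3 - <<'E'
from h import *
import cv2
e,r=pose(); print(e,e+r.apply([-.1305,0,.0245]),robot.get_obs()["q"].round(2))
im=robot.read_camera("top"); s=robot.read_camera("scene")
cv2.imwrite("pics/p1.png",np.hstack([cv2.resize(im[110:270,240:400],(400,400)),cv2.resize(s[190:350,260:420],(400,400))]))
E
```

```text
t: 8.25
eef_pos: [0.47, 0.0341, 0.2788]
ee_rot: [-0.15, -0.0, 0.989, -0.0]
ft_force: [-0.2, -0.3, -1.6]
gripper_width: 0.147
grasp_force: 58.7
t: 8.75
eef_pos: [0.4787, 0.0341, 0.2929]
ee_rot: [-0.211, -0.0, 0.977, -0.0]
ft_force: [-0.0, -0.7, -2.9]
gripper_width: 0.147
grasp_force: 58.7
t: 9.25
eef_pos: [0.4894, 0.0341, 0.3059]
ee_rot: [-0.271, -0.0, 0.962, -0.0]
ft_force: [0.1, 0.8, -0.0]
gripper_width: 0.15
grasp_force: 58.9
t: 9.75
eef_pos: [0.5017, 0.0341, 0.3176]
ee_rot: [-0.331, -0.0, 0.944, -0.0]
ft_force: [0.4, -0.7, -0.9]
gripper_width: 0.151
grasp_force: 58.9
[0.50165112 0.03411484 0.31759365] [0.58825849 0.0341549  0.21694743] [-0.13  0.59  1.04 -0.1   2.18 -1.73]
```

View pics/p1.png

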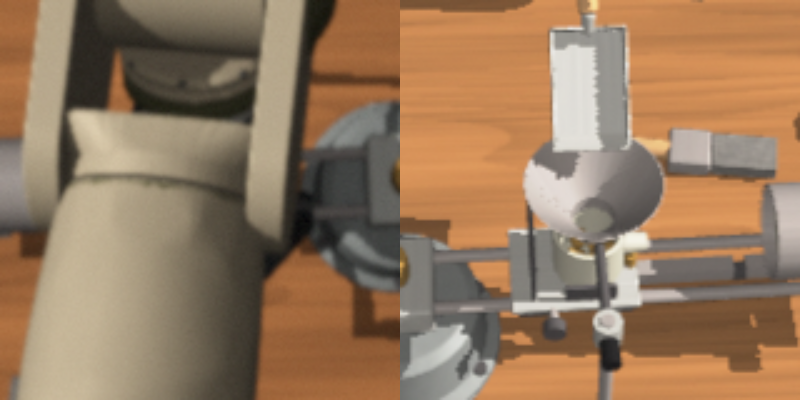

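Converted, -0.0065 m is -0.13, -0.0014 m is -0.028, 0.05 rad is 0.5.

```bash
echo '[[0,-0.028,0,-0.13,0,0.5,0],[0,-0.028,0,-0.13,0,0.5,0],[0,-0.028,0,-0.13,0,0.5,0],[0,-0.028,0,-0.13,0,0.5,0],[0,0,0,0,0,0,0]]' > path.dat && python3 jog.py path.dat
python3 - <<'E'
from h import *
import cv2
s=robot.read_camera("scene"); cv2.imwrite("pics/s2.png",s); o=cv2.imread("pics/scene0.png")
c=robot.get_calibration("scene")
f=lambda p:((w2px(c,p)-[310,245])*[8,8]).round()
print("rim",f([.612,.034,.146]),"in",f([.612,.034,.12]),"edge r",f([.612,.062,.146]))
g=lambda i:cv2.resize(i[245:315,310:360],(400,560),interpolation=cv2.INTER_CUBIC)
cv2.imwrite("pics/p2.png",np.hstack([g(o),g(s)]))
h=cv2.cvtColor(s,cv2.COLOR_BGR2HSV); h0=cv2.cvtColor(o,cv2.COLOR_BGR2HSV)
E
```

```text
t: 10.35
eef_pos: [0.5237, 0.0341, 0.3315]
ee_rot: [-0.424, -0.0, 0.906, -0.0]
ft_force: [-0.0, 0.7, -1.1]
gripper_width: 0.146
grasp_force: 58.9
rim [213. 290.] in [212. 353.] edge r [331. 286.]
```

View pics/p2.png

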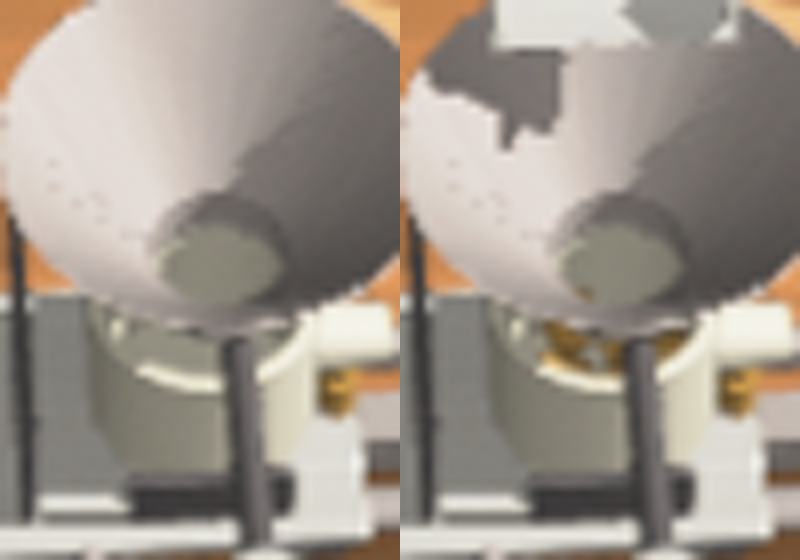

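The left side is the start and the right side is now: lumps show in the crucible at (545–690, 345), and the funnel is empty. The gold knob at (740,390) was there before. I'll tip a little further, then bring the scoop back.

Converted, 0.0132 m is 0.264, -0.0065 m is -0.13, -0.1 rad is -1.

```bash
echo '[[0,-0.028,0,-0.13,0,0.5,0],[0,-0.028,0,-0.13,0,0.5,0],[0,0,0,0,0,0,0],[0,0,0,0,0,0,0],[0,0.036,0,0.264,0,-1,0]]' > path.dat && python3 jog.py path.dat
echo '[[0,0.036,0,0.264,0,-1,0],[0,0.044,0,0.396,0,-1.5,0],[0,0.044,0,0.396,0,-1.5,0],[0,0.044,0,0.396,0,-1.5,0],[0,0.044,0,0.396,0,-1.5,0]]' > path.dat && python3 jog.py path.dat
echo '[[0,0.036,0,0.264,0,-1,0],[0,0,0,0,0,0,0]]' > path.dat && python3 jog.py path.dat
python3 - <<'E'
from h import *
e,r=pose()
D=R.from_euler('z',180,degrees=True)*R.from_euler('x',180,degrees=True)
move([.34,-.22,.28],D); print(robot.get_obs()["q"].round(2),e)
import cv2
s=robot.read_camera("scene");o=cv2.imread("pics/scene0.png")
def m(i):
    h=cv2.cvtColor(i,cv2.COLOR_BGR2HSV); return cv2.inRange(h,(17,130,60),(26,255,255))
k=m(s)&~cv2.dilate(m(o),np.ones((3,3))); n,_,st,ce=cv2.connectedComponentsWithStats(k)
print([(st[i].tolist()) for i in range(1,n) if st[i][4]>6])
E
```

```text
t: 10.9
eef_pos: [0.5236, 0.0342, 0.3301]
ee_rot: [-0.424, -0.001, 0.906, -0.0]
ft_force: [-0.8, 0.4, -1.2]
gripper_width: 0.151
grasp_force: 58.9
t: 11.4
eef_pos: [0.4627, 0.0346, 0.2642]
ee_rot: [-0.082, -0.0, 0.997, -0.0]
ft_force: [0.8, -0.1, -1.8]
gripper_width: 0.152
grasp_force: 58.8
t: 11.6
eef_pos: [0.4569, 0.0349, 0.2509]
ee_rot: [-0.037, -0.0, 0.999, 0.0]
ft_force: [0.1, 0.1, -0.9]
gripper_width: 0.15
grasp_force: 58.8
d [ 0.1189 -0.2548 -0.0206] rv [ 0.0003 -0.0731  0.0007]
[-0.17  0.2   1.64 -0.01  1.37 -1.74] [0.4568628  0.03489369 0.25089117]
[[329, 286, 4, 5, 12]]
```

Converted, -0.042 m is -0.84, -0.02 m is -0.4, -0.073 rad is -0.73.

```bash
echo '[[0,0,0,-0.4,0,-0.73,0],[0,0,0,-0.2,0,0,0],[0,0.38,-0.84,0,0,0,0],[0,0.38,-0.84,0,0,0,0],[0,0.38,-0.84,0,0,0,0]]' > path.dat && python3 jog.py path.dat
echo '[[0,0.38,-0.84,0,0,0,0],[0,0.38,-0.84,0,0,0,0],[0,0.38,-0.84,0,0,0,0],[0,0,0,0,0,0,0]]' > path.dat && python3 jog.py path.dat
python3 - <<'E'
from h import *
D=R.from_euler('z',180,degrees=True)*R.from_euler('x',180,degrees=True)
move([.34,-.22,.029],D); print(robot.get_obs()["q"].round(2))
E
```

```text
t: 12.15
eef_pos: [0.4039, -0.0931, 0.2815]
ee_rot: [-0.002, -0.001, 1.0, 0.0]
ft_force: [0.7, -0.5, -0.4]
gripper_width: 0.149
grasp_force: 58.9
t: 12.55
eef_pos: [0.3459, -0.2222, 0.2815]
ee_rot: [-0.002, 0.003, 1.0, 0.0]
ft_force: [0.1, 0.5, -0.1]
gripper_width: 0.144
grasp_force: 59.0
d [0.0049 0.0021 0.2525] rv [ 0.0002 -0.004  -0.0054]
[-0.86  0.03  1.75 -0.    1.36 -2.42]
```

```bash
echo '[[0,0,0,0.8,0,-0.04,0],[0,0,0,1,0,0,0],[0,0,0,1,0,0,0],[0,0,0,1,0,0,0],[0,0,0,0.7,0,0,0]]' > path.dat && python3 jog.py path.dat
echo '[[0,0,0,0.3,0,0,0],[0,0,0,0.16,0,0,0],[0,0,0,0.08,0,0,0],[0,0,0,0,0,0,0]]' > path.dat && python3 jog.py path.dat
```

```text
t: 13.05
eef_pos: [0.3477, -0.2171, 0.0536]
ee_rot: [-0.0, -0.001, 1.0, 0.001]
ft_force: [0.4, -0.2, -0.7]
gripper_width: 0.152
grasp_force: 59.0
t: 13.45
eef_pos: [0.3482, -0.2181, 0.0293]
ee_rot: [0.001, -0.001, 1.0, -0.0]
ft_force: [-0.0, -0.2, -0.3]
gripper_width: 0.151
grasp_force: 59.1
```

Converted, -0.02 m is -0.4, -0.05 m is -1.

```bash
echo '[[1,0,0,0,0,0,0],[1,0,0,0,0,0,0],[1,0,0,0,0,0,0],[1,0,0,0,0,0,0],[1,0,0,0,0,0,0]]' > path.dat && python3 jog.py path.dat
echo '[[1,0,0,-0.4,0,0,0],[1,0,0,-1,0,0,0],[1,0,0,-1,0,0,0],[1,0,0,-1,0,0,0],[1,0,0,-1,0,0,0]]' > path.dat && python3 jog.py path.dat
echo '[[1,0,0,0,0,0,0],[1,0,0,0,0,0,0]]' > path.dat && python3 jog.py path.dat
python3 - <<'E'
from h import *
import cv2
D=R.from_euler('z',181.2,degrees=True)*R.from_euler('x',180,degrees=True)
move([.505,.017,.25],D)
s=robot.read_camera("scene");t=robot.read_camera("top")
cv2.imwrite("pics/s3.png",s);cv2.imwrite("pics/t3.png",t)
cv2.imwrite("pics/p3.png",np.hstack([cv2.resize(s[180:340,170:450],(560,320)),cv2.resize(t[225:345,360:450],(240,320))]))
E
```

```text
t: 13.95
eef_pos: [0.3477, -0.2179, 0.0291]
ee_rot: [0.001, -0.001, 1.0, -0.0]
ft_force: [-0.1, -0.2, 0.4]
gripper_width: 0.974
grasp_force: 0.0
t: 14.45
eef_pos: [0.3468, -0.2173, 0.2513]
ee_rot: [0.001, -0.001, 1.0, -0.0]
ft_force: [0.6, -0.1, -0.0]
gripper_width: 0.998
grasp_force: 0.0
t: 14.65
eef_pos: [0.3473, -0.2178, 0.2494]
ee_rot: [0.002, -0.001, 1.0, -0.001]
ft_force: [-0.5, -1.1, -0.7]
gripper_width: 0.999
grasp_force: 0.0
d [-0.1581  0.2346 -0.0004] rv [-0.0012  0.0031 -0.0196]
```

View pics/p3.png

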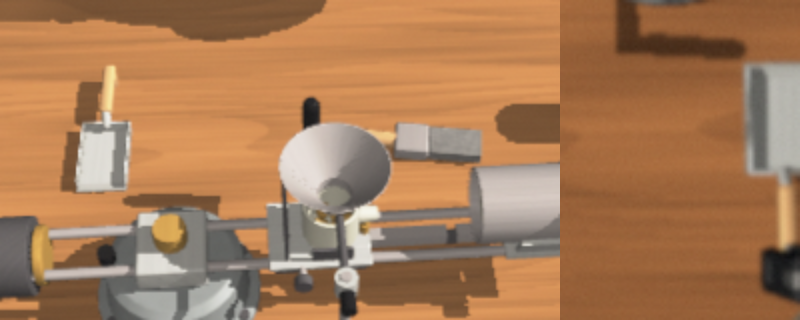

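The scoop lies flat and empty; the handle top at scene (325.5,230) matches the estimate. Now going to the handle.

Converted, 0.0391 m is 0.782, -0.0263 m is -0.526.

```bash
echo '[[1,-0.526,0.782,0,0,0,0],[1,-0.526,0.782,0,0,0,0],[1,-0.526,0.782,0,0,0,0],[1,-0.526,0.782,0,0,0,0],[1,-0.526,0.782,0,0,0,0]]' > path.dat && python3 jog.py path.dat
echo '[[1,-0.526,0.782,0,0,0,-0.196],[1,0,0,0.6,0,0,0],[1,0,0,0.8,0,0,0],[1,0,0,0.52,0,0,0],[1,0,0,0,0,0,0]]' > path.dat && python3 jog.py path.dat
python3 - <<'E'
from h import *
D=R.from_euler('z',181.2,degrees=True)*R.from_euler('x',180,degrees=True)
move([.505,.017,.154],D)
E
echo '[[0.5,0,0,0,0,0,0],[0.3,0,0,0,0,0,0],[0.3,0,0,0,0,0,0],[0.3,0,0,0,0,0,0],[0.3,0,0,0,0,0,0]]' > path.dat && python3 jog.py path.dat 25
```

```text
t: 15.25
eef_pos: [0.4788, -0.0201, 0.2477]
ee_rot: [-0.0, -0.001, 1.0, 0.0]
ft_force: [0.3, -1.9, -0.4]
gripper_width: 1.001
grasp_force: 0.0
t: 15.75
eef_pos: [0.5026, 0.0175, 0.1489]
ee_rot: [-0.004, -0.01, 1.0, 0.001]
ft_force: [-0.5, 1.0, 1.0]
gripper_width: 1.0
grasp_force: 0.0
d [-0.0024 -0.0006 -0.0051] rv [ 0.002  -0.0073  0.    ]
t: 16.25
eef_pos: [0.5051, 0.017, 0.1538]
ee_rot: [0.001, -0.01, 1.0, -0.0]
ft_force: [0.2, -0.2, 0.6]
gripper_width: 0.3
grasp_force: 0.0
```

```bash
echo '[[0,0,0,0,0,0,0],[0,0,0,0,0,0,0],[0,0,0,0,0,0,0],[0,0,0,0,0,0,0],[0,0,0,0,0,0,0]]' > path.dat && python3 jog.py path.dat 30
python3 - <<'E'
from h import *
import cv2
c=robot.get_calibration("top"); s=robot.get_calibration("scene")
e,r=pose();print(e, robot.get_obs()["ft_force"],robot.get_obs()["gripper_width"])
# subpixel rods middle in clean start top image: strip/rod profile columns
im=cv2.cvtColor(cv2.imread("pics/top0.png"),cv2.COLOR_BGR2GRAY).astype(int)
print("notch row profile",im[186:190,255:282].mean(0).astype(int))
for u in (262,272,445,455,515): print(u,im[160:205,u])
E
```

```text
t: 16.75
eef_pos: [0.505, 0.017, 0.1537]
ee_rot: [0.001, -0.01, 1.0, -0.0]
ft_force: [-2.5, 0.2, 5.8]
gripper_width: 0.202
grasp_force: 29.2
[0.50500314 0.01700097 0.15368947] [-2.49759505  0.23223364  5.75135175] 0.20222529560212238
notch row profile [78 77 77 78 79 79 80 78 77 68 51 36 31 37 50 69 76 76 77 76 76 76 76 76
 77 76 77]
262 [115 115 112 111 116 115 116 117 110 106 111 112 110  93  78  75  71  71
  79  93 101 100  96  86  80  79  80  79  79  74  66  63  69  69  73  71
  71  70  74  72  63  57  55  57  57]
272 [114 114 111 111 114 115 116 113 109 111 110 107  87  74  70  71  69  63
  55  55  57  60  67  73  78  81  82  77  76  69  56  53  53  52  51  57
  63  68  74  71  65  59  57  55  54]
445 [106 108 107 101  85  81 104 128 143 131 109  80  65  59  56  58  57  53
  55  54  53  53  55  59  63  61  59  55  60  77 112 134 136 120  93  69
  60  56  57  61  61  60  58  58  57]
455 [105 105 106 111 109 111 122 135 138 126 111 101  94  84  65  60  53  57
  53  55  54  53  57  57  61  60  57  55  70 103 128 137 131 111  81  61
  55  58  60  62  59  62  60  58  56]
515 [110 111 109  99  85  75  72  71  74  86  81  71  59  59  54  51  52  57
  56  58  59  60  57  59  57  60  56  59  67  71  69  62  53  55  56  57
  60  57  58  55  54  54  53  56  55]
```

Units first: shifts go in shares of 50 mm and turns go in units of 0.1 rad. So 0.018 m is 0.36, 0.016 m is 0.32.

```bash
echo '[[0,0,0.16,0,0,0,0],[0,0,0.32,0,0,0,0],[0,0,0.36,0,0,0,0],[0,0,0.36,0,0,0,0],[0,0,0.24,0,0,0,0]]' > path.dat && python3 jog.py path.dat 40
echo '[[0,0,0.1,0,0,0,0],[0,0,0,0,0,0,0],[0,0,0,0,0,0,0]]' > path.dat && python3 jog.py path.dat
python3 - <<'E'
from h import *
import cv2
t=robot.read_camera("top"); cv2.imwrite("pics/t4.png",t)
for i in range(3): robot.read_camera("scene"); o=robot.get_obs(); print(o["eef_pos"].round(4),o["ft_force"].round(1))
E
```

```text
t: 17.25
eef_pos: [0.5034, 0.0884, 0.1537]
ee_rot: [0.001, -0.011, 1.0, -0.002]
ft_force: [-3.3, -10.9, 7.2]
gripper_width: 0.198
grasp_force: 39.3
t: 17.55
eef_pos: [0.5032, 0.0947, 0.1537]
ee_rot: [0.001, -0.011, 1.0, 0.001]
ft_force: [-3.4, 3.1, 6.2]
gripper_width: 0.199
grasp_force: 39.5
[0.5032 0.0947 0.1537] [-3.1  4.7  6.6]
[0.5032 0.0946 0.1537] [-2.6  4.4  5.9]
[0.5032 0.0947 0.1537] [-2.7  4.2  6.8]
```

Run:
```python
from h import *
import cv2
s=robot.read_camera("scene"); cv2.imwrite("pics/s4.png",s)
for n in ("scene0","s3","s4"):
    g=cv2.cvtColor(cv2.imread(f"pics/{n}.png"),cv2.COLOR_BGR2GRAY).astype(int)
    print(n); 
    for v in (289,292,295,298,301): print(v,g[v,345:420])
for n in ("top0","t4"):
    g=cv2.cvtColor(cv2.imread(f"pics/{n}.png"),cv2.COLOR_BGR2GRAY).astype(int)
    print(n)
    for v in (184,188,194,200): print(v,g[v,250:320])
```

```text
scene0
289 [232 236 225 219 201 199 205 200 196 192 186 182 179 168 135 118 116 116
 116 116 116 115 115 116 114 114 113 115 116 115 113 112 113 116 116 112
 117 121 121 119 123 126 125 124 124 123 130 132 130 129 125 136 140 140
 133 149 159 157 156 154 132 114 114 112 112 106 135 162 168 167 169 168
 168 167 167]
292 [207 212 215 218 159  96 112 119 153 162 154 151 152 151 149 150 150 149
 148 148 147 146 145 146 149 150 151 150 150 151 153 152 151 151 151 150
 144 140 140 139 133 129 129 127 128 127 121 125 145 153 153 151 126 108
 109 107 107 108 108 103 103 107 107 107 108 108 123 143 148 150 149 150
 150 149 150]
295 [208 213 216 217 158  93  93 110 139 170 186 190 189 189 189 144 108 108
 108 108 108 108 107 108 107 109 109 109 108 108 108 108 107 108 109 108
 109 107 108 107 109 109 108 108 108 108 107 108  83  61  61  61  65  94
 108 108 107 108 107 108 105 104 101  99  98  95 123 135 134 134 134 133
 134 133 134]
298 [209 213 216 218 220 220 219 220 219 213 196 188 189 189 188 190 186 143
 109 109 108 108 107 107 107 109 107 107 108 109 107 107 107 107 106 106
 106 106 104 
[... 5182 characters left out ...]
  74  68  73  90 107 140 171 169 130  96  84  67  59  57
  54  57  60  58  60  60  61  59  63  63  63  63  65  61  66  68]
194 [ 51  70  80  76  71  71  71  67  64  67  64  66  72  81  84  71  62  62
  62  65  73  86  92  92  90  90  89  94 116 136 146 155 167 172 170 167
 170 174 173 161 153 137 111  90  71  58  58  67  81  94  96 102 102 105
 102  87  77  67  72  81  83  81  82  83  81  81  82  82  85  85]
200 [109 117 124 121 124 121 120 122 122 122 122 120 123 122 121 122 121 122
 118 121 119 119 118 118 121 119 120 120 120 118 117 117 119 118 118 115
 116 118 118 117 118 115 116 119 113 115 116 117 115 117 114 112 114 114
 114 104  80  65  90 117 125 125 125 122 123 122 124 124 124 113]
```

The notch is still open in front of the plate, so about 13 mm remain. I'll continue carefully, watching the force.

```bash
f(){ grep -E 'eef_pos|ft_force'|tr '\n' ' ';echo; }
echo '[[0,0,0.04,0,0,0,0],[0,0,0.04,0,0,0,0],[0,0,0,0,0,0,0]]' > path.dat && python3 jog.py path.dat |f
echo '[[0,0,0.04,0,0,0,0],[0,0,0,0,0,0,0],[0,0,0,0,0,0,0]]' > path.dat && python3 jog.py path.dat |f
echo '[[0,0,0.02,0,0,0,0],[0,0,0,0,0,0,0]]' > path.dat && python3 jog.py path.dat |f
echo '[[0,0,0.02,0,0,0,0],[0,0,0,0,0,0,0]]' > path.dat && python3 jog.py path.dat |f
```

```text
eef_pos: [0.5032, 0.0977, 0.1537] ft_force: [-3.6, -2.0, 6.5] 
eef_pos: [0.5031, 0.0998, 0.1537] ft_force: [-3.8, -2.2, 6.3] 
eef_pos: [0.5031, 0.1003, 0.1538] ft_force: [-3.8, -5.3, 6.4] 
eef_pos: [0.5031, 0.1014, 0.1537] ft_force: [-4.1, -4.6, 7.1]
```

```bash
f(){ grep -E 'eef_pos|ft_force'|tr '\n' ' ';echo; }
echo '[[0,0,0.02,0,0,0,0],[0,0,0,0,0,0,0]]' > path.dat && python3 jog.py path.dat |f
echo '[[0,0,0.02,0,0,0,0],[0,0,0,0,0,0,0]]' > path.dat && python3 jog.py path.dat |f
echo '[[0,0,0.02,0,0,0,0],[0,0,0,0,0,0,0]]' > path.dat && python3 jog.py path.dat |f
```

```text
eef_pos: [0.5031, 0.1024, 0.1538] ft_force: [-3.7, -3.9, 6.9] 
eef_pos: [0.503, 0.1036, 0.1537] ft_force: [-3.4, -2.6, 7.2] 
eef_pos: [0.503, 0.1047, 0.1537] ft_force: [-3.7, -2.7, 6.7]
```

```bash
f(){ grep -E 'eef_pos|ft_force'|tr '\n' ' ';echo; }
echo '[[0,0,0.02,0,0,0,0],[0,0,0,0,0,0,0]]' > path.dat && python3 jog.py path.dat |f
echo '[[0,0,0.02,0,0,0,0],[0,0,0,0,0,0,0]]' > path.dat && python3 jog.py path.dat |f
```

```text
eef_pos: [0.5029, 0.106, 0.1537] ft_force: [-3.3, -0.5, 6.0] 
eef_pos: [0.5029, 0.1072, 0.1537] ft_force: [-2.7, 1.0, 6.0]
```

```bash
f(){ grep -E 'eef_pos|ft_force'|tr '\n' ' ';echo; }
echo '[[0,0,0.02,0,0,0,0],[0,0,0,0,0,0,0]]' > path.dat && python3 jog.py path.dat |f
```

```text
eef_pos: [0.5029, 0.1085, 0.1537] ft_force: [-2.9, 3.8, 6.6]
```

```bash
f(){ grep -E 'eef_pos|ft_force'|tr '\n' ' ';echo; }
echo '[[0,0,0.02,0,0,0,0],[0,0,0,0,0,0,0]]' > path.dat && python3 jog.py path.dat |f
```

```text
eef_pos: [0.5029, 0.1089, 0.1537] ft_force: [-3.4, -0.3, 6.1]
```

```bash
f(){ grep -E 'eef_pos|ft_force'|tr '\n' ' ';echo; }
echo '[[0,0,0.02,0,0,0,0],[0,0,0,0,0,0,0]]' > path.dat && python3 jog.py path.dat |f
echo '[[0,0,0,0,0,0,0],[0,0,0,0,0,0,0]]' > path.dat && python3 jog.py path.dat |f
```

```text
eef_pos: [0.5029, 0.1092, 0.1537] ft_force: [-4.7, -5.3, 6.5] 
eef_pos: [0.5029, 0.1092, 0.1537] ft_force: [-4.0, -5.6, 6.8]
```

```bash
f(){ grep -E 'eef_pos|ft_force|grasp'|tr '\n' ' ';echo; }
echo '[[0,0,-0.02,0,0,0,0],[0,0,0,0,0,0,0],[0,0,0,0,0,0,0]]' > path.dat && python3 jog.py path.dat |f
echo '[[0,0,-0.01,0,0,0,0],[0,0,0,0,0,0,0],[0,0,0,0,0,0,0],[0,0,0,0,0,0,0],[0,0,0,0,0,0,0]]' > path.dat && python3 jog.py path.dat |f
```

```text
eef_pos: [0.5029, 0.1089, 0.1537] ft_force: [-2.5, -1.5, 7.1] grasp_force: 39.7 
eef_pos: [0.5029, 0.1088, 0.1537] ft_force: [-3.5, 2.2, 6.8] grasp_force: 39.7
```

The carriage resists both ways around TCP y = 0.1088, which is near the notch position I measured, so the ball is seated. Handing in.

```bash
python3 -c "
from workcell import robot
print(robot.sign_off())"
```

```text
the job is handed in; nothing more can be done
None
```

I handed the job in at about 21 s of the 72 s. In the camera images the scoop was empty and lay flat on the bench, and the lumps showed in the crucible, though I couldn't count all six. The handle is still gripped at about 40 N, with the ball seated in the notch judging by the push and pull forces. `sign_off()` returned no verdict.

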